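# Load the brass slotted weight on the weight hanger

## Task

Put the brass slotted weight from the bench on the weight hanger: slide its slot around the stem, fully home, and leave it lying flat on the steel weight that is already there, with its slot opening pointing opposite to the steel weight's, so that neither can slide off. Leave the black weight where it is, and do not carry or drag the steel weight off the hanger.

Things in the scene. Friction and masses are not known exactly. Their poses are not given: they have to be found in the camera images.
- hanger: Weight hanger that does not move: a blue square parking block (80 x 80 x 12 mm), on it a dark round foot 56 mm in diameter whose top is 20 mm above the bench, and from its centre an upright steel stem 7 mm in diameter that is straight up to 64 mm above the bench and ends in a small hook, 24 mm wide along the hanger's x and 86 mm above the bench at the top; the hook is wider than the slots, so a weight goes on from the side. Origin: on the bench, under the stem; z up
- brass_weight: The weight to load: brass, yellow, about 0.3 kg, lying flat on the bench: a slotted disc weight 60 mm in diameter and 16 mm thick, with a straight slot 16 mm wide cut from its rim through the centre to 8 mm beyond it (the mouth flares to 24 mm at the rim). Origin: centre of the disc's underside; z up; its x axis points from the centre out through the open mouth of the slot. On the hanger its underside must rest on the steel weight, 36 mm above the bench
- brass_slot (a point): Middle of the mouth of the brass weight's slot: at the rim, level with its top face, 30 mm from the centre along its x
- seated_weight: Bright steel weight already on the hanger's foot, around the stem, loose, its underside 20 mm and its top 36 mm above the bench: same shape and size as the brass one, origin: centre of the disc's underside; z up; its x axis points from the centre out through the open mouth of the slot (some direction within about 55 degrees of +x)
- black_weight: Black weight of the same shape and size, lying on the bench at least 0.1 m from the brass one, not to be used. Origin: centre of the disc's underside; z up; its x axis points from the centre out through the open mouth of the slot
Mind the look-alikes: they are no part of the job. Several things have the shape of the seated_weight; the one meant has the colours described above. Of the things that look like the brass_weight, the smaller one is meant.

How it is judged:
By the outcome, as a careful person would: the job done as asked, in the order asked, and still so for the second after the job is handed in, with the robot touching nothing.
It also fails if it takes over 42 s, if anything falls off the work surface, if the arm or the gripper's body presses on something with over 40 N, if the wrist force passes 120 N, or if a joint passes its speed limit or range.

## Robot

A 7-joint arm with a two-finger parallel gripper is mounted at the origin on the work surface. World frame = base frame: x ahead of the robot, y to its left, z up, the work surface at z = 0. Lengths are in m, angles in rad, forces in N, time in s.
With the tool pointing down it reaches from about 0.4 to 0.85 m from the base axis. Payload 10.4 kg.
Tool frame: the origin (TCP) lies at the very end of the fingers, on their centre line; the grasp point (between the pads) lies 19 mm behind it; z points along the fingers, y is the line along which they close (so a half turn about z gives the same grasp; the last joint's range is limited). The gripper opens to 87 mm and grips with 3 to 60 N. Pads are 19 mm wide; open, the fingers measure 117 mm over their backs; the gripper's body (75 mm by 190 mm) begins 51 mm behind the grasp point.
Start: joints at [1.174, 0.332, -0.065, 1.46, 0.022, 1.35, -0.088], TCP at [0.228, -0.582, 0.223] pointing down, gripper open.
Joint ranges: [-2.6, 2.6], [-0.5, 2.12], [-1.47, 1.34], [0.16, 2.42], [-1.27, 4.41], [0.06, 2.06], [-2.6, 2.6]. Speed limits (rad/s): [2.22, 2.22, 2.79, 2.79, 3.14, 3.14, 3.14].

## Interface

Orientations are given as a unit quaternion [x, y, z, w].
In Python, from bench import r gives the robot as it stands.
- The arm moves only by the shell command python3 -m crank 'ROWS' [FORCE]. ROWS is JSON, a list that holds one entry, the list of rows, each a list of 5 numbers: the shift along the tool's x, y, z in mm, then the turn about the tool's z in degrees, then the opening, from -1 (shut) to 1 (fully open). A call has 1 to 20 rows; each row is the pose to reach, as a shift and turn from the pose commanded when the call began, along the tool's axes at that moment; what a row does not reach only later rows make up. A row lasts 1/10 s, in which the tool goes at most 50 mm and 8.59 degrees, less where a joint would pass 70% of its speed; a pose out of reach is approached as far as the arm can. A call with a gripper value outside its range is refused whole. The fingers move at their own pace and stop on an object; FORCE is the grip in N (left out, the last holds). Time passes only in rows, so rows that repeat a pose let the fingers close. It gives the time, the measured TCP pose, the force, the opening and the grip force at its end, in the units of the state.
- r.read_state(): the state, without advancing time (a new reading comes with each control period).
- r.camera(name): name is "scene" or "top"; returns a dict with "image" (400x640x3 uint8, red, green, blue), "vfov" (degrees; the focal length in pixels is half the picture's height over the tangent of half this angle, whatever the lens; pixels are square), "cx", "cy" (the principal point, pixels), "k1" (the pictures are not rectified: a ray, as slopes to the right and down, at radius r is drawn at 1 + k1 r^2 times it, then the intrinsics apply), "eye" and "attitude" of the camera in the world. Camera axes: x right, y down, z forward; pixel columns grow to the right and rows downward; lengths in m; the calibration is good to about 2 mm. A picture is of the moment at which its call begins. There is no depth.
- r.close_job(): hands the job in; it is judged then, once.
The state is a dict: "time": time; "joint_positions": joint angles; "joint_vel": joint speeds; "joint_torque": joint torques, N m; "ee_pos": TCP position; "eef_rot": TCP orientation; "ft_force": force on the tool from outside, world axes, zero at the start; "torque": the same for the moment, N m; "width": finger opening in m; "grip_force": force on a finger pad.
Only numpy, scipy, OpenCV 4.12 (cv2) and the standard library are available. Lean on these libraries where they do the work, as an engineer would, in place of code of your own. Each camera call takes 0.05 s, during which the arm holds its last target. There are 200 camera calls.

## Working session

There is one attempt and no reset: what is moved stays moved. The work goes in short steps, Python scripts to look and compute and a shell command to move; the robot and the scene stay as the last step left them, time stands still between calls to the robot, and variables do not carry over. Pictures are saved under pics/ and viewed, at most 10 in all, crops included, and the job is handed in when it is done.

```bash
mkdir -p pics; ls; python3 - <<'E'
from bench import r
import cv2
for n in("scene","top"):
    c=r.camera(n); cv2.imwrite(f"pics/{n}0.png",c["image"][:,:,::-1]); print({k:v for k,v in c.items() if k!="image"})
s=r.read_state(); print({k:s[k] for k in("time","ee_pos","eef_rot","width","ft_force")})
E
```

```text
pics
{'vfov': 50.10099327528724, 'cx': 318.85711614910844, 'cy': 198.42567440558275, 'k1': 0.0035404217707486418, 'eye': array([0.84044647, 0.54553249, 0.94905796]), 'attitude': array([ 0.26249668,  0.91533832, -0.29580441, -0.07583538])}
{'vfov': 54.337056719451404, 'cx': 324.74447284638444, 'cy': 201.9261128117723, 'k1': -0.09826910157428494, 'eye': array([0.42331602, 0.01590605, 1.09326229]), 'attitude': array([-0.69872346,  0.71454404, -0.03024786,  0.0172456 ])}
{'time': 0.1, 'ee_pos': array([ 0.22806476, -0.58155149,  0.2218636 ]), 'eef_rot': array([ 9.82588409e-01,  1.85794630e-01, -1.50731035e-04, -5.92827609e-04]), 'width': 0.08688769638751649, 'ft_force': array([-0.1878139 , -1.15640959, -0.44906728])}
```

View pics/scene0.png

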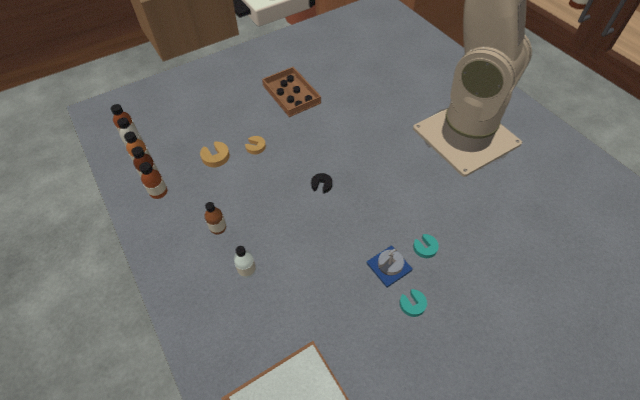

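View pics/top0.png

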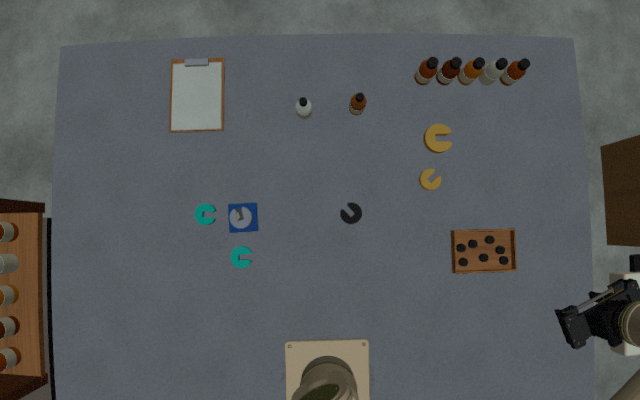

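The scene view shows the small brass weight at (256,145), the big look-alike at (215,153), black at (321,183), and the hanger at (390,264) with teal weights beside it. In the top view, brass is at (430,179), black at (351,213) and the hanger at (243,217).

```bash
cat >h.py <<'E'
import numpy as np,cv2
from scipy.spatial.transform import Rotation as R
def K(c):
    f=200/np.tan(np.radians(c["vfov"])/2); return np.array([[f,0,c["cx"]],[0,f,c["cy"]],[0,0,1.]]),np.array([c["k1"],0,0,0,0.])
def world(c,px,z):
    k,d=K(c); p=cv2.undistortPoints(np.array(px,float).reshape(-1,1,2),k,d)[:,0]
    v=R.from_quat(c["attitude"]).apply(np.c_[p,np.ones(len(p))]); e=c["eye"]
    return (e+v*((z-e[2])/v[:,2:]))[:,:2]
def pix(c,P):
    k,d=K(c); m=R.from_quat(c["attitude"]).inv(); return cv2.projectPoints(np.array(P,float).reshape(-1,1,3),m.as_rotvec(),m.apply(-c["eye"]),k,d)[0][:,0]
def rect(c,xy,z,half=.06,n=300):
    """orthographic patch of plane z: up=+x, right=-y"""
    g=np.linspace(half,-half,n); X,Y=np.meshgrid(xy[0]+g,xy[1]+g,indexing="ij")
    m=pix(c,np.stack([X,Y,np.full_like(X,z)],-1).reshape(-1,3)).reshape(n,n,2).astype(np.float32)
    return cv2.remap(c["image"],m,None,cv2.INTER_CUBIC)
def grid(im,half=.06):
    im=im.copy(); n=len(im)
    for t in np.arange(-.05,.051,.01):
        i=int((half-t)/(2*half)*n); col=(255,0,0) if abs(t)<1e-6 else (90,90,90)
        cv2.line(im,(0,i),(4 if col[0]<99 else n,i),col); cv2.line(im,(i,0),(i,4 if col[0]<99 else n),col)
    return im
E
python3 - <<'E'
from bench import r
from h import *
t=r.camera("top"); s=r.camera("scene")
b=world(t,[(430,179)],.016)[0]; h=world(t,[(243,217)],.012)[0]; print("brass",b,"hanger",h)
print(world(t,[(205,214),(241,257),(351,213),(438,138)],.016))
hb=cv2.cvtColor(t["image"],cv2.COLOR_RGB2HSV)
for nm,c,px,in [("top",t,(430,179)),("scene",s,(256,145))]:
    hsv=cv2.cvtColor(c["image"],cv2.COLOR_RGB2HSV); m=cv2.inRange(hsv,(12,110,60),(32,255,255))
    _,lab=cv2.connectedComponents(m); y,x=np.mgrid[:400,:640]; q=(lab>0)&(np.hypot(x-px[0],y-px[1])<16)
    w=world(c,np.c_[x[q],y[q]],.014); (cc,rad)=cv2.minEnclosingCircle(w.astype(np.float32)); d=np.array(cc)-w.mean(0)
    print(nm,cc,rad,"mouth deg",np.degrees(np.arctan2(d[1],d[0])))
a=np.hstack([grid(rect(t,b,.016)),grid(rect(t,h,.036))]); e=np.hstack([grid(rect(s,b,.016)),grid(rect(s,h,.036))])
cv2.imwrite("pics/c1.png",np.vstack([a,e])[:,:,::-1])
E
```

```text
brass [ 0.55383299 -0.3027468 ] hanger [0.45885521 0.22307907]
[[ 0.46922883  0.32850503]
 [ 0.34869949  0.22923859]
 [ 0.46324804 -0.07678012]
 [ 0.67105067 -0.33160974]]
top (0.5538302659988403, -0.3025788962841034) 0.030619997531175613 mouth deg -49.84838247430044
scene (0.5575755834579468, -0.2991598844528198) 0.03579656407237053 mouth deg -113.7318566572286
```

View pics/c1.png

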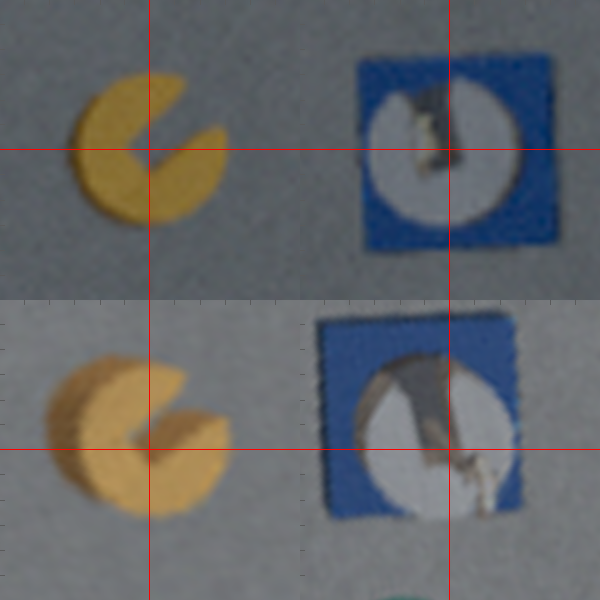

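In the crops, the brass mouth points to about −50° (mouth middle at (204,105) against disc centre (151,150)). The steel mouth points to about +16° (mouth middle at (428,86) against centre (444,148)). The cameras disagree by about 4 mm, so I'll average them.

```bash
cat >>h.py <<'E'
def block(c):
    hsv=cv2.cvtColor(c["image"],cv2.COLOR_RGB2HSV); m=cv2.inRange(hsv,(105,140,40),(125,255,255))
    n,l,st,ce=cv2.connectedComponentsWithStats(m); i=1+st[1:,4].argmax(); p=np.argwhere(l==i)[:,::-1]
    hull=cv2.convexHull(p.astype(np.float32))[:,0]
    w=world(c,hull,.012).astype(np.float32); return cv2.minAreaRect(w)
def plan(s,xyz,yaw_y):
    """shift mm in tool axes and turn deg to reach tcp xyz with tool y at yaw_y deg"""
    T=R.from_quat(s["eef_rot"]); M=T.as_matrix(); d=T.inv().apply(np.array(xyz)-s["ee_pos"])*1e3
    cur=np.degrees(np.arctan2(M[1,1],M[0,1])); t=-(yaw_y-cur); t=(t+180)%360-180
    return d.round(1),round(t,1),"cur y",round(cur,1)
E
python3 - <<'E'
from bench import r
from h import *
for n in("top","scene"): print(n,block(r.camera(n)))
print(plan(r.read_state(),[.555,-.303,.09],40))
E
```

```text
top ((0.4585658609867096, 0.2242138832807541), (0.07734865695238113, 0.07895419001579285), 2.4039227962493896)
scene ((0.4635702669620514, 0.22715120017528534), (0.07805897295475006, 0.07816311717033386), 3.144587755203247)
(array([ 406. , -140.1,  132.4]), np.float64(-108.6), 'cur y', np.float64(-68.6))
```

```bash
python3 -m crank '[[[40,-14,0,-8,1],[80,-28,0,-16,1],[120,-42,0,-24,1],[160,-56,0,-32,1],[200,-70,0,-40,1],[240,-84,0,-48,1],[280,-98,0,-56,1],[320,-112,0,-64,1],[360,-126,0,-72,1],[406,-140,0,-80,1],[406,-140,20,-88,1],[406,-140,50,-96,1],[406,-140,90,-104,1],[406,-140,130,-108.6,1],[406,-140,145,-108.6,1],[406,-140,145,-108.6,1]]]' 15
python3 - <<'E'
from bench import r
from h import *
c=r.camera("scene");t=r.camera("top"); s=r.read_state(); print(s["ee_pos"],plan(s,[.5555,-.3038,.003],40),s["joint_positions"])
u=pix(c,[[.5555,-.3038,.05]])[0].astype(int)
a=c["image"][max(u[1]-60,0):u[1]+60,u[0]-75:u[0]+75]
cv2.imwrite("pics/g1.png",cv2.resize(a,None,fx=4,fy=4,interpolation=3)[:,:,::-1])
E
```

```text
time: 1.9
ee_pos: [0.5538, -0.3028, 0.0757]
eef_rot: [0.424, 0.906, 0.0, -0.002]
ft_force: [0.2, 1.0, 1.1]
width: 0.0867
grip_force: 0.0
[ 0.55604314 -0.30358586  0.07931285] (array([ 0.3, -0.6, 76.3]), np.float64(-0.1), 'cur y', np.float64(39.9)) [ 0.81614723  0.51292736 -0.51058269  1.57653753  0.26971968  1.1209232
  0.93935365]
```

View pics/g1.png

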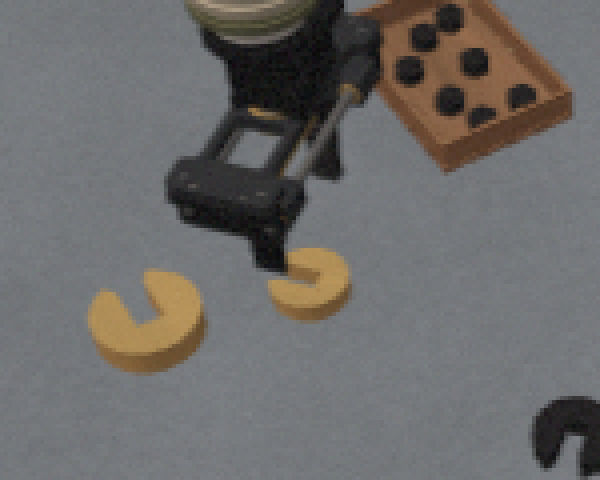

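The finger sits over the brass disc, at crop position (268,265) with the disc at (310,285). Next I descend and close.

```bash
python3 -m crank '[[[0,0,20,0,1],[0,0,40,0,1],[0,0,55,0,1],[0,0,65,0,1],[0,0,70,0,1],[0,0,73,0,1],[0,0,73,0,1],[0,0,73,0,1]]]' 20
python3 -m crank '[[[0,0,0,0,-1],[0,0,0,0,-1],[0,0,0,0,-1],[0,0,0,0,-1],[0,0,0,0,-1],[0,0,0,0,-1],[0,0,0,0,-1],[0,0,0,0,-1]]]' 30
```

```text
time: 2.8
ee_pos: [0.5555, -0.3034, 0.0052]
eef_rot: [0.423, 0.906, -0.0, 0.0]
ft_force: [0.1, 0.4, -0.3]
width: 0.0868
grip_force: 0.0
time: 3.6
ee_pos: [0.5551, -0.3034, 0.0046]
eef_rot: [0.423, 0.906, -0.0, 0.0]
ft_force: [-0.7, 0.4, 1.8]
width: 0.0588
grip_force: 30.0
```

```bash
python3 -m crank '[[[0,0,-20,0,-1],[0,0,-50,0,-1],[0,0,-90,0,-1],[0,0,-130,0,-1],[0,0,-150,0,-1],[0,0,-150,0,-1]]]'
python3 - <<'E'
from bench import r
from h import *
c=r.camera("scene"); s=r.read_state(); p=s["ee_pos"]; print(p,s["width"],s["grip_force"],s["ft_force"])
u=pix(c,[p])[0].astype(int)
a=c["image"][max(u[1]-50,0):u[1]+50,u[0]-60:u[0]+60]
cv2.imwrite("pics/g2.png",cv2.resize(a,None,fx=5,fy=5,interpolation=3)[:,:,::-1])
print(plan(s,[.461+.065*np.cos(.28),.2257+.065*np.sin(.28),.15],-74))
E
```

```text
time: 4.2
ee_pos: [0.5565, -0.3038, 0.1575]
eef_rot: [0.422, 0.906, -0.0, 0.002]
ft_force: [0.6, 0.2, -3.4]
width: 0.059
grip_force: 30.0
[ 0.55541162 -0.30342411  0.15490817] 0.05908883224817419 29.999310937710106 [ 0.23528982 -0.64789358 -3.73083664]
(array([439.6, 327.3,   4.4]), np.float64(114.0), 'cur y', np.float64(40.0))
```

View pics/g2.png

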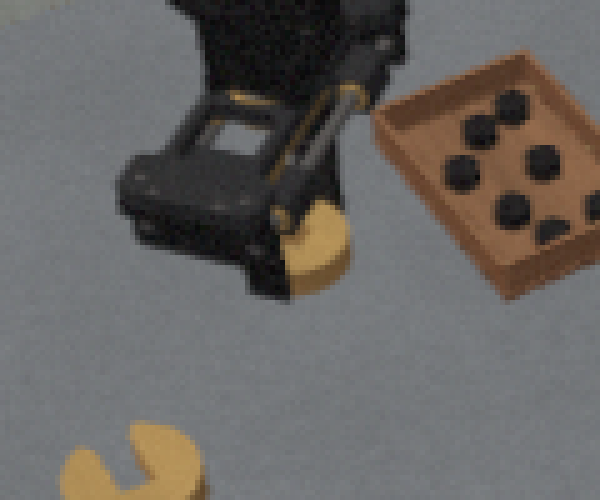

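The brass is held between the fingers at (310,250) and hangs level. I'm carrying it to the approach side of the hanger.

```bash
python3 -m crank '[[[15,11,0,6,-1],[45,33,0,14,-1],[75,56,0,22,-1],[105,78,0,30,-1],[135,100,0,38,-1],[165,123,0,46,-1],[195,145,0,54,-1],[225,168,0,62,-1],[255,190,0,70,-1],[285,212,0,78,-1],[315,235,0,86,-1],[345,257,0,94,-1],[375,279,0,102,-1],[400,298,0,108,-1],[420,313,0,114,-1],[433,322,0,114,-1],[440,327,0,114,-1],[440,327,0,114,-1],[440,327,0,114,-1]]]'
python3 - <<'E'
from bench import r
from h import *
c=r.camera("scene");t=r.camera("top"); s=r.read_state(); print(s["ee_pos"],s["joint_positions"],plan(s,[.461+.065*np.cos(.28),.2257+.065*np.sin(.28),.043],-74))
a=c["image"][190:310,310:460]; b=t["image"][140:260,180:330]
cv2.imwrite("pics/g3.png",cv2.resize(np.vstack([a,b]),None,fx=2.5,fy=2.5,interpolation=3)[:,:,::-1])
E
```

```text
time: 6.15
ee_pos: [0.5225, 0.2427, 0.1535]
eef_rot: [0.99, 0.139, -0.001, 0.0]
ft_force: [0.7, 1.6, -3.7]
width: 0.0592
grip_force: 30.0
[0.52290275 0.24240867 0.15406003] [-0.04118631  0.32849369 -0.56864367  1.65731551  0.18725648  1.21131983
 -1.94478388] (array([  1. ,  -1.1, 111.1]), np.float64(-0.1), 'cur y', np.float64(-74.1))
```

View pics/g3.png

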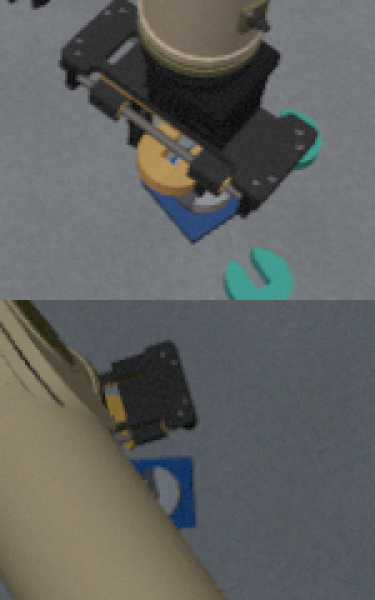

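The tool is beyond the hanger on the +16° side, with the brass at crop position (170,160) and its mouth towards the stem. Lowering it beside the stem.

```bash
python3 -m crank '[[[1,-1,30,0,-1],[1,-1,65,0,-1],[1,-1,95,0,-1],[1,-1,108,0,-1],[1,-1,111,0,-1],[1,-1,111,0,-1],[1,-1,111,0,-1]]]'
python3 - <<'E'
from bench import r
from h import *
c=r.camera("scene");t=r.camera("top"); s=r.read_state(); print(s["ee_pos"],plan(s,[.461,.2257,.0435],-74))
a=c["image"][200:300,330:450]
cv2.imwrite("pics/g4.png",cv2.resize(a,None,fx=5,fy=5,interpolation=3)[:,:,::-1])
print("stem px in crop",(pix(c,[[.461,.2257,.02],[.461,.2257,.086],[.5235,.2436,.055]])-[330,200])*5)
E
```

```text
time: 6.95
ee_pos: [0.5243, 0.2456, 0.0452]
eef_rot: [0.99, 0.139, 0.001, -0.0]
ft_force: [-0.8, 0.0, -3.3]
width: 0.0589
grip_force: 30.0
[0.52420444 0.24556203 0.04499319] (array([-66.2,   1.7,   1.3]), np.float64(0.0), 'cur y', np.float64(-74.0))
stem px in crop [[298.31312078 314.81388502]
 [315.43061209 248.30953857]
 [221.0320982  375.58324215]]
```

View pics/g4.png

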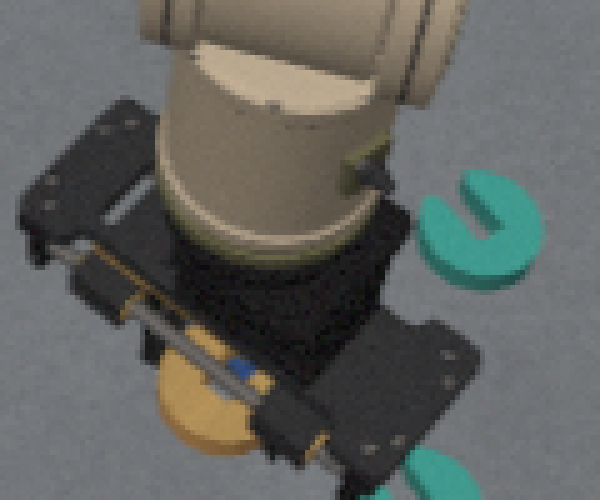

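The brass sits beside the stem with its slot open along the tool axis; the blue block shows through at (240,368). Sliding in gradually.

```bash
python3 -m crank '[[[-8,0.5,0,0,-1],[-16,1,0,0,-1],[-24,1,0,0,-1],[-32,1,0,0,-1],[-40,1,0,0,-1],[-48,1,0,0,-1],[-48,1,0,0,-1]]]'; python3 -m crank '[[[-4,0,0,0,-1],[-8,0,0,0,-1],[-12,0,0,0,-1],[-15,0,0,0,-1],[-17,0,0,0,-1],[-17,0,0,0,-1],[-17,0,0,0,-1]]]'
```

```text
time: 7.75
ee_pos: [0.4763, 0.2307, 0.0435]
eef_rot: [0.99, 0.14, -0.0, 0.0]
ft_force: [-0.1, -0.4, -2.8]
width: 0.0588
grip_force: 30.0
time: 8.45
ee_pos: [0.4612, 0.2263, 0.0436]
eef_rot: [0.99, 0.139, 0.0, 0.0]
ft_force: [-0.4, -0.2, -2.6]
width: 0.0587
grip_force: 30.0
```

No contact yet. I'll probe gently for the slot end, which confirms the stem is inside.

```bash
for i in 1; do python3 -m crank '[[[-1,0,0,0,-1],[-2,0,0,0,-1],[-2,0,0,0,-1]]]'|grep -E "ee_p|ft"; done; python3 -m crank '[[[-1,0,0,0,-1],[-1,0,0,0,-1]]]'|grep -E "ee_p|ft"; python3 -m crank '[[[-1,0,0,0,-1],[-1,0,0,0,-1]]]'|grep -E "ee_p|ft"
```

```text
ee_pos: [0.459, 0.2257, 0.0435]
ft_force: [-0.6, -0.2, -2.9]
ee_pos: [0.4581, 0.2254, 0.0435]
ft_force: [0.4, 0.5, -2.1]
ee_pos: [0.4571, 0.2252, 0.0435]
ft_force: [-0.3, -0.1, -3.6]
```

```bash
python3 -m crank '[[[-1,0,0,0,-1],[-1,0,0,0,-1]]]'|grep -E "ee_p|ft"; python3 -m crank '[[[-1,0,0,0,-1],[-1,0,0,0,-1]]]'|grep -E "ee_p|ft"
```

```text
ee_pos: [0.4567, 0.2251, 0.0437]
ft_force: [3.1, 0.7, -4.5]
ee_pos: [0.4566, 0.225, 0.0438]
ft_force: [6.7, 2.0, -7.8]
```

```bash
python3 - <<'E'
from bench import r
from h import *
c=r.camera("scene"); t=r.camera("top")
a=cv2.resize(c["image"][215:295,340:440],None,fx=6,fy=6,interpolation=3)
cv2.imwrite("pics/g5.png",a[:,:,::-1])
print((pix(c,[[.461,.2257,.086],[.461,.2257,.055]])-[340,215])*6)
E
```

```text
[[318.51673451 207.97144628]
 [308.59352808 246.52292563]]
```

View pics/g5.png

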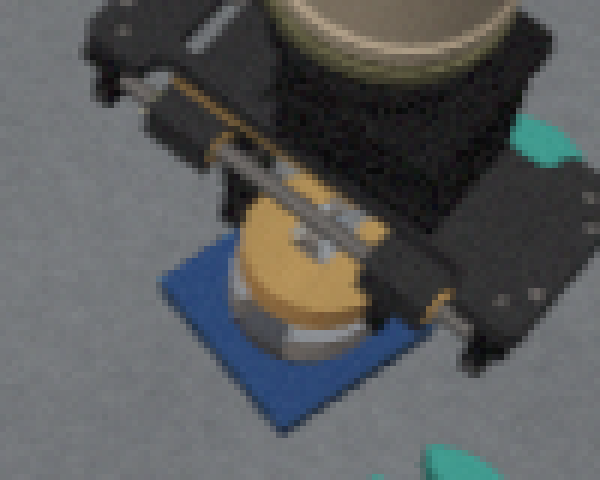

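Contact came at x≈0.4567, as expected for a stem at x≈0.461. In the picture the hook rises through the brass slot at (320,235), and the steel mouth faces the near side at (285,335). Now I back off to centre and lower.

```bash
python3 -m crank '[[[3,0,0,0,-1],[6,0,0,0,-1],[6,0,0,0,-1],[6,0,1,0,-1],[6,0,2,0,-1],[6,0,2,0,-1]]]'; python3 -m crank '[[[0,0,1,0,-1],[0,0,1,0,-1]]]'|grep -E "ee_p|ft"
```

```text
time: 10.25
ee_pos: [0.4608, 0.2262, 0.0413]
eef_rot: [0.99, 0.139, -0.0, 0.0]
ft_force: [-0.6, -0.4, -3.7]
width: 0.0593
grip_force: 30.0
ee_pos: [0.4611, 0.2263, 0.0406]
ft_force: [-1.0, -0.2, -0.7]
```

The bench side now carries the weight. Releasing and rising.

```bash
python3 -m crank '[[[0,0,0.3,0,-1],[0,0,0.3,0,0.5],[0,0,0.3,0,0.5],[0,0,0,0,0.8],[0,0,0,0,1],[0,0,0,0,1],[0,0,0,0,1],[0,0,0,0,1]]]'; python3 -m crank '[[[0,0,-10,0,1],[0,0,-30,0,1],[0,0,-60,0,1],[0,0,-100,0,1],[0,0,-140,0,1],[45,0,-160,0,1],[90,0,-160,0,1],[135,0,-160,0,1],[180,0,-160,0,1],[180,0,-160,0,1]]]'
python3 - <<'E'
from bench import r
from h import *
c=r.camera("scene"); t=r.camera("top"); h=[.461,.2257]
cv2.imwrite("pics/f1.png",np.hstack([grid(rect(t,h,.052)),grid(rect(c,h,.052))])[:,:,::-1])
E
```

```text
time: 11.25
ee_pos: [0.4611, 0.2263, 0.0405]
eef_rot: [0.99, 0.139, 0.0, 0.0]
ft_force: [0.6, -0.1, 0.3]
width: 0.0864
grip_force: 0.0
time: 12.25
ee_pos: [0.6374, 0.2757, 0.1975]
eef_rot: [0.99, 0.138, -0.001, -0.0]
ft_force: [-0.2, 0.0, -2.0]
width: 0.0869
grip_force: 0.0
```

View pics/f1.png

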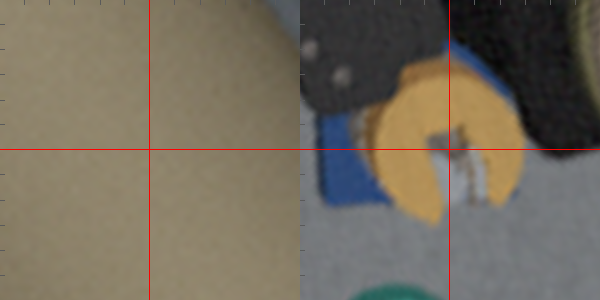

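The brass is flat around the stem, centred, with its mouth at (470,215), about −162°. I'll clear the arm and check that the steel mouth did not turn.

```bash
python3 -m crank '[[[0,40,-20,0,1],[0,80,-20,0,1],[0,120,-20,0,1],[0,160,-20,0,1],[0,200,-20,0,1],[0,240,-20,0,1],[0,280,-20,0,1],[0,280,-20,0,1],[0,280,-20,0,1]]]'|head -2
python3 - <<'E'
from bench import r
from h import *
c=r.camera("scene"); t=r.camera("top"); h=[.461,.2257]
a=cv2.resize(c["image"][230:290,355:430],(500,400),interpolation=3)
cv2.imwrite("pics/f2.png",np.hstack([a,cv2.copyMakeBorder(grid(rect(t,h,.052)),50,50,0,0,0)])[:,:,::-1])
E
```

```text
time: 13.25
ee_pos: [0.7107, 0.0059, 0.2219]
```

View pics/f2.png

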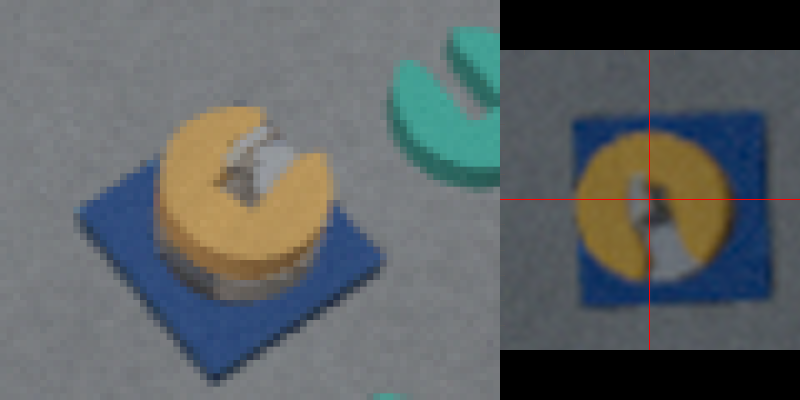

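The brass lies flat and fully home. Through its slot I see solid steel, and the steel's own gap faces the opposite side at about (205,285). Handing in.

```bash
python3 -c "
from bench import r
print(r.close_job())"
```

```text
the job is handed in; nothing more can be done
None
```

I put the brass weight on the hanger, flat on the steel weight and centred on the stem, with its slot pointing opposite to the steel one's, and handed the job in after about 13 s; the verdict was not shown.

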